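# Grip a junction box in the bench quick clamp

## Robot

A 6-joint arm with a two-finger parallel gripper is mounted at the origin on the work surface. World frame = base frame: x ahead of the robot, y to its left, z up, the work surface at z = 0. Lengths are in m, angles in rad, forces in N, time in s.
With the tool pointing down it reaches from about 0.425 to 1.125 m from the base axis. Payload 14.9 kg.
Tool frame: the origin (TCP) lies on the centre line of the jaws, within the pads' length; the fingertips stand 25 mm ahead of it and the grasp point (between the pads) lies 6 mm ahead of it; z points along the fingers, y is the direction in which the jaws open and shut (so a half turn about z gives the same grasp; the last joint's range is limited). The gripper opens to 91 mm and grips with 3 to 60 N. Pads are 32 mm wide; open, the fingers measure 118 mm over their backs; the gripper's body (76 mm by 178 mm) begins 60 mm behind the grasp point.
Start: joints at [1.291, 0.379, 1.734, -0, 1.028, -0.033], TCP at [0.171, 0.679, 0.239] pointing down, gripper open.
Joint ranges: [-2.77, 2.77], [-0.74, 2.19], [0, 2.66], [-1.06, 4.2], [0.31, 2.87], [-3.08, 3.08]. Speed limits (rad/s): [1.89, 1.89, 2.39, 3.14, 3.14, 3.14].

## Interface

Orientations are given as a unit quaternion [w, x, y, z].
In Python, from workcell import arm, optics gives the robot as it stands.
- The arm moves only by the tool apply_moves, never from a script. Its argument "rows" is a list of rows, each a list of 3 entries, a list of its own where there are three numbers: the shift along the tool's x, y, z in cm, then the turn, a rotation vector about the tool's x, y, z in rad, then the opening, from 0 (shut) to 1 (fully open). In form: [[[tx, ty, tz], [ax, ay, az], jaw], ...]. A call has 1 to 8 rows; each row shifts and turns the pose as measured when the row begins, along the tool's axes as they then stand; what a row does not reach is not made up. A row lasts 1/10 s, in which the tool goes at most 50 mm and 8.59 degrees, less where a joint would pass 70% of its speed; a pose out of reach is approached as far as the arm can. A call is refused whole if a number of a shift passes 5 or a number of a turn 0.15, either way. A call with a gripper value outside its range is refused whole. The fingers move at their own pace and stop on an object; "squeeze" is the grip in N (left out, the last holds). Time passes only in rows, so rows that do not move let the fingers close. It gives the time, the measured TCP pose, the force and the opening at its end, in the units of the state.
- arm.get_state(): the state, without advancing time (a new reading comes with each control period).
- optics.snapshot(name): name is "side" or "top"; returns a dict with "img" (420x560x3 uint8, blue, green, red), "K" (3x3 intrinsics, pixels), "R" (3x3) and "t" (3): a world point X has camera coordinates R X + t. Camera axes: x right, y down, z forward; pixel columns grow to the right and rows downward; lengths in m; the calibration is good to about 2 mm. A picture is of the moment at which its call begins. There is no depth.
- arm.hand_in(): hands the job in, once; it reports no verdict.
The state is a dict: "time_s": time; "qpos": joint angles; "joint_vel": joint speeds; "tau": joint torques, N m; "ee_pos": TCP position; "tcp_rot": TCP orientation; "ft_force": force on the tool from outside, world axes, zero at the start; "wrist_torque": the same for the moment, N m; "opening": finger opening in m.
Only numpy, scipy, OpenCV 4.12 (cv2) and the standard library are available. Lean on these libraries where they do the work, as an engineer would, in place of code of your own. Each camera call takes 0.05 s, during which the arm holds its last target.

## Task

Stand the grey junction box upright on the wooden ledge between the jaws of the quick clamp, its broad faces to the jaws and centred across them, and let go of it. Then squeeze and release the clamp's orange trigger again and again until the jaw that slides holds the box firmly and keeps holding it when you let go; feel for it in the trigger and do not crush the thin plastic. Move the jaw only by its trigger, and leave the can, jar, tape roll and screwdriver alone.

Things in the scene. Friction and masses are not known exactly. Their poses are not given: they have to be found in the camera images.
- clamp: One-hand bar clamp screwed to a wooden cradle board on the bench, upside down: jaws, pistol grip and trigger point up. Origin: on the bench under the trigger's pivot; z up, y along the bar from the grip towards the jaws, x across. Board x -55..55, y -85..175; black body up to 82 above the bench; the steel bar's tail sticks out at low height behind the grip.
- grip_post (a point): Middle of the fixed black grip post behind the trigger (clamp frame x 0, y -25, z 110): 26 wide (x), 12.5 thick (y -31 to -19), top 135 above the bench.
- ledge (a point): Where the box shall stand: top of the ledge (two wooden rails, 64 wide over both, y 73 to 159), 78 above the bench; this point lies 21 from the fixed jaw's face, half the box's thickness (clamp frame x 0, y 90).
- fixed_face (a point): Middle of the fixed jaw's orange face, which looks to +y of the clamp (clamp frame x 0, y 69, z 101). The jaw is 44 wide and reaches up to 124 above the bench.
- jaw: Sliding far jaw with the steel bar. Origin: middle of its orange pad's face (40 wide, 42 high), 100 above the bench; axes as the clamp's. It starts 58 to 76 from the fixed face and moves along -y of the clamp, 6 mm per full squeeze, in steps of 3; the first may lose some. A brake keeps it from going back and holds up to 14 N of clamping force. The pad gives 1 mm per 9 N.
- trigger_roll (a point): Centre of the orange roll at the trigger's top: 12 in diameter, 26 long (clamp x), 119 above the bench. Rest: clamp y +11; squeezed: y -11, where a hard stop ends the stroke. Over roll and grip post 48 at rest, 26 squeezed. Springs back. Pull: 3 N empty, 9 N moving the free jaw; with the jaw on the box it rises: 12 to 17 N holds firmly, over 20 N crushes (pull at the hard stop does not count).
- trigger (a joint): Trigger angle, rad: 0 at rest, 0.22 fully squeezed.
- box: Grey plastic junction box with a pale lid on top, thin walls. Origin at its centre. 56 along its x, 42 along its y, 68 high along its z; it stands upright on the bench at the start. Broad faces (56 x 68, with a round knock-out) look along +-y. 0.1 to 0.2 kg.
- can: Paint can with a green band, 84 in diameter, 110 high; bystander. Origin under its centre.
- jar: Amber jar with a red cap, 56 in diameter, 75 high; bystander. Origin under its centre.
- tape: Roll of blue tape lying flat, 90 in diameter, 25 high; bystander. Origin under its centre.
- driver: Screwdriver with a yellow handle lying on the bench, about 200 long along its x; bystander. Origin under its middle.
There are look-alikes about, which are no part of the job. Of the things that look like the box, the smallest one is meant.

How it is judged:
By the outcome, as a careful person would: the job done as asked, in the order asked, and still so for the second after the job is handed in, with the robot touching nothing.
It also fails if it takes over 72 s, if anything falls off the work surface, if the arm or the gripper's body presses on something with over 40 N, if the wrist force passes 120 N, or if a joint passes its speed limit or range.

## Working session

There is one attempt and no reset: what is moved stays moved. The work goes in short steps, Python scripts to look and compute and a tool call to move; the robot and the scene stay as the last step left them, time stands still between calls to the robot, and variables do not carry over. Pictures are saved under pics/ and viewed, and the job is handed in when it is done.

Besides the shell and the picture viewer there is one more tool, called after "Request:" as name([rows], argument=value, ...), one row to a line, values as JSON. apply_moves: Moves the arm, as the interface text tells. Its arguments: {"type":"object","properties":{"rows":{"type":"array"},"squeeze":{"type":"number"}},"required":["rows"]}

```bash
ls; mkdir -p pics; python3 - <<'E'
from workcell import arm, optics
import cv2, pickle
s=arm.get_state(); print(s)
for n in ("side","top"):
    d=optics.snapshot(n); cv2.imwrite(f"pics/{n}0.png",d["img"]); pickle.dump(d,open(f"{n}0.pkl","wb")); print(d["K"],d["R"],d["t"])
E
```

```text
pics
{'time_s': 0.0, 'qpos': array([ 1.29073141e+00,  3.79404913e-01,  1.73478095e+00, -3.69956118e-05,
        1.02850301e+00, -3.33207626e-02]), 'joint_vel': array([-0.00058939,  0.001055  ,  0.00020494, -0.00232935,  0.00080096,
       -0.00026023]), 'tau': array([-4.73856489e-03, -7.63731980e+01, -4.34358215e+01,  6.49569975e-02,
        4.26604261e-02, -8.54940004e-05]), 'ee_pos': array([0.17089801, 0.67843501, 0.23829071]), 'tcp_rot': array([-6.98892417e-05,  1.23049847e-01,  9.92400340e-01, -5.43866303e-04]), 'ft_force': array([ 0.66888171, -0.94039859, -0.15039057]), 'wrist_torque': array([-0.01697074,  0.00687127,  0.01927352]), 'opening': 0.09119542701716475}
[[380.02799621   0.         275.25393408]
 [  0.         380.02799621 210.41529297]
 [  0.           0.           1.        ]] [[-0.99208776 -0.12500551  0.01164017]
 [-0.09494325  0.68636222 -0.72103584]
 [ 0.08214408 -0.71643599 -0.69279999]] [0.5116813  0.13862742 1.12296157]
[[393.23205545   0.         277.24514232]
 [  0.         393.23205545 209.8068427 ]
 [  0.           0.           1.        ]] [[ 0.00813868 -0.99980601  0.01793593]
 [-0.99733392 -0.00941671 -0.07236277]
 [ 0.07251763 -0.01729918 -0.99721709]] [-0.04699358  0.55445699  1.15464211]
```

View pics/side0.png

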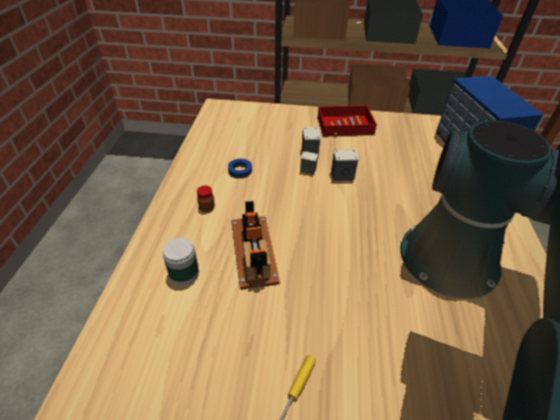

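View pics/top0.png

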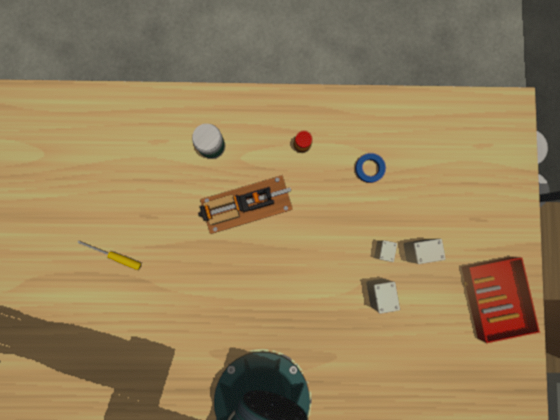

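Side and top both show three grey boxes: top (386,251), (428,250) and (383,295), which are side (309,161), (311,138) and (344,165). The one at top (386,251) looks smallest, and I'll confirm that in an enlarged crop. The clamp is at top (247,204), with its jaws toward the left (205,212).

```bash
python3 - <<'E'
import cv2,pickle,numpy as np
t=pickle.load(open("top0.pkl","rb"))["img"];s=pickle.load(open("side0.pkl","rb"))["img"]
a=cv2.resize(t[225:325,350:460],None,fx=5,fy=5,interpolation=cv2.INTER_CUBIC)[:400]
a=cv2.resize(t[230:320,355:455],(400,360),interpolation=cv2.INTER_CUBIC)
b=cv2.resize(s[115:195,285:375],(400,360),interpolation=cv2.INTER_CUBIC)
cv2.imwrite("pics/boxes.png",np.hstack([a,b]))
a=cv2.resize(t[165:245,185:305],(800,533),interpolation=cv2.INTER_CUBIC)
cv2.imwrite("pics/clamp_t.png",a)
b=cv2.resize(s[195:295,215:295],(480,600),interpolation=cv2.INTER_CUBIC)
cv2.imwrite("pics/clamp_s.png",b)
E
```

```text
(no output)
```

View pics/boxes.png

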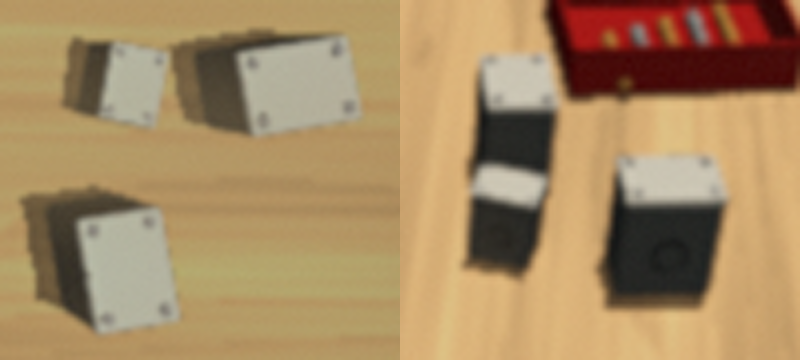

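View pics/clamp_t.png

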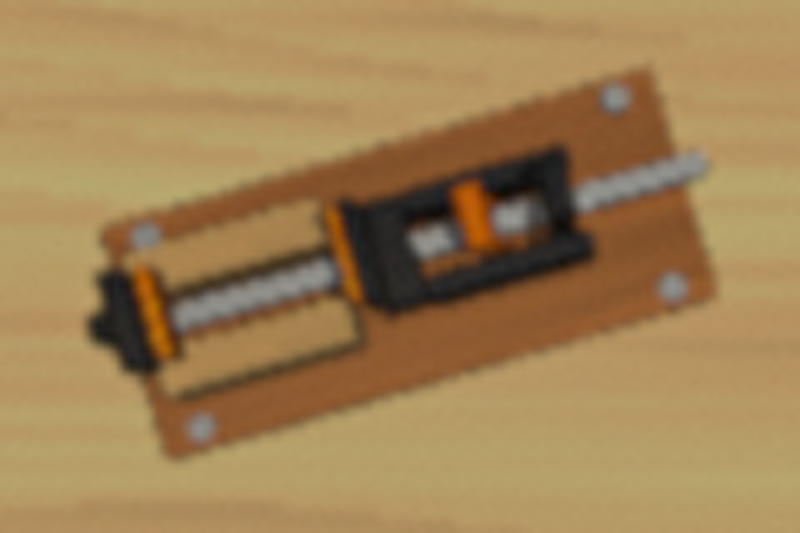

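View pics/clamp_s.png

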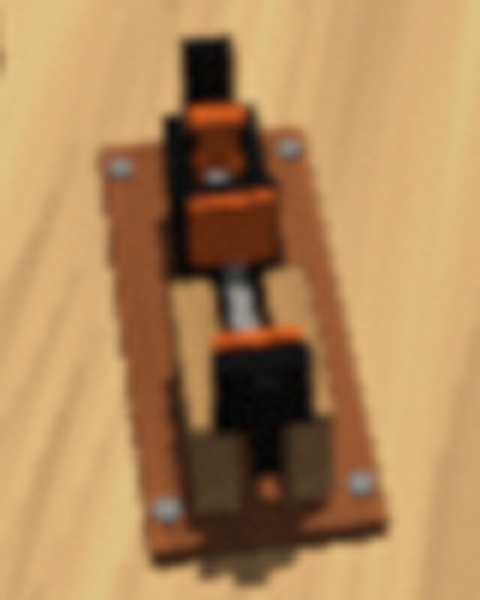

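The crops confirm it: the small box, at crop (133,85) left and (510,185) right, is clearly smaller than the other two in both views. In the clamp crop, the sliding jaw's orange pad is at left (150,310), the fixed face at (345,255) and the trigger roll at (475,215). Next I measure.

```bash
cat > h.py <<'E'
import numpy as np,cv2,pickle
def load(n): return pickle.load(open(n+".pkl","rb"))
def plane(d,uv,z):
    uv=np.atleast_2d(np.asarray(uv,float)); p=np.c_[uv,np.ones(len(uv))]@np.linalg.inv(d["K"]).T
    r=p@d["R"]; c=-d["R"].T@d["t"]
    return (c+r*((z-c[2])/r[:,2])[:,None])[:,:2]
def proj(d,X):
    c=np.atleast_2d(X)@d["R"].T+d["t"]; p=c@d["K"].T; return p[:,:2]/p[:,2:]
def comps(m,mn=8):
    n,l,s,c=cv2.connectedComponentsWithStats(m.astype(np.uint8)*255)
    return [(l==i) for i in range(1,n) if s[i,4]>=mn]
def rect(d,m,z,up=4):
    # subpixel: contour -> plane -> minAreaRect
    ys,xs=np.nonzero(m); P=plane(d,np.c_[xs,ys],z)
    r=cv2.minAreaRect((P*1000).astype(np.float32)); return r
E
python3 - <<'E'
from h import *
for n,zs in (("top0",.068),("side0",.068)):
    d=load(n); hsv=cv2.cvtColor(d["img"],cv2.COLOR_BGR2HSV); H,S,V=cv2.split(hsv)
    print(n)
    for m in comps((V>125)&(S<60),20):
        ys,xs=np.nonzero(m); r=rect(d,m,zs)
        if 280<xs.mean()<460 and 100<ys.mean()<330: print(" lid",xs.mean().round(1),ys.mean().round(1),m.sum(),r, plane(d,[xs.mean(),ys.mean()],zs))
    for m in comps((H<16)&(S>215)&(V>120),8):
        ys,xs=np.nonzero(m); print(" or",xs.mean().round(1),ys.mean().round(1),m.sum(),[plane(d,[xs.mean(),ys.mean()],z).round(4)[0] for z in(.1,.119,.125)])
    for m in comps((H<16)&(S>120)&(V<170)&(V>80),300):
        ys,xs=np.nonzero(m); print(" board",xs.mean(),ys.mean(),m.sum(),[rect(d,m,z) for z in (.01,.02)])
E
```

```text
top0
 lid 280.7 191.4 60 ((604.1836547851562, -51.2806396484375), (11.029404640197754, 54.678157806396484), 18.010498046875) [[ 0.60464191 -0.05080444]]
 lid 429.3 250.8 589 ((437.85675048828125, -478.0270080566406), (59.80034255981445, 80.85453033447266), 9.699554443359375) [[ 0.43763976 -0.4781148 ]]
 lid 387.9 250.7 273 ((437.21417236328125, -358.83624267578125), (41.281532287597656, 54.37483215332031), 79.18711853027344) [[ 0.43707522 -0.35874558]]
 lid 386.6 297.0 612 ((306.33599853515625, -353.55828857421875), (80.79032897949219, 60.41046142578125), 9.642121315002441) [[ 0.30631999 -0.35358707]]
 or 303.3 139.0 179 [array([ 0.7504, -0.1128]), array([ 0.7455, -0.1112]), array([ 0.7439, -0.1107])]
 or 255.5 196.9 35 [array([0.5846, 0.0201]), array([0.5826, 0.0194]), array([0.582 , 0.0191])]
 or 206.3 207.9 11 [array([0.5525, 0.1565]), array([0.5511, 0.1534]), array([0.5506, 0.1524])]
 or 502.5 325.4 435 [array([ 0.2356, -0.6642]), array([ 0.2397, -0.653 ]), array([ 0.241 , -0.6495])]
 board 254.047234307023 203.6289620882536 1609 [((572.287353515625, 51.839691162109375), (110.100
[... 7633 characters left out ...]
(264.1077575683594, -738.8836669921875), (317.10205078125, 268.8893127441406), 8.424537658691406), ((266.01544189453125, -721.340087890625), (313.4233093261719, 265.7699279785156), 8.424544334411621)]
 board 264.495867768595 246.7801652892562 605 [((555.17041015625, 46.30839538574219), (66.8153076171875, 266.4353332519531), 17.214374542236328), ((553.701416015625, 54.74281311035156), (66.0401611328125, 263.34442138671875), 17.214397430419922)]
 board 238.98389982110913 249.83005366726297 559 [((616.1309814453125, 64.47079467773438), (35.89799499511719, 266.45819091796875), 14.442276954650879), ((613.9547729492188, 72.69448852539062), (35.48152160644531, 263.366943359375), 14.44228458404541)]
```

Measurements from the two views:
- **Clamp:** origin about (0.585, 0.009), +y heading 107.15°. The trigger roll seen separately agrees to 1 mm.
- **Box:** (0.4375, -0.358), 42 x 56 as expected, with its long side at -10.8°.

Next I write a helper that converts targets into tool-axis rows.

```bash
cat > plan.py <<'E'
# usage: plan.py step_cm  x y z yawdeg  [x y z yaw ...]   prints tool-axis rows
import sys,numpy as np
from scipy.spatial.transform import Rotation as Ro
from workcell import arm
s=arm.get_state(); p=np.array(s["ee_pos"]); q=s["tcp_rot"]; R=Ro.from_quat([q[1],q[2],q[3],q[0]])
step=float(sys.argv[1])/100; W=np.array(sys.argv[2:],float).reshape(-1,4)
y=R.as_matrix()[:,1]; print("t",round(s["time_s"],2),"pos",p.round(4),"yaw",np.degrees(np.arctan2(y[1],y[0])).round(2),"tilt z",R.as_matrix()[:,2].round(4),"F",np.round(s["ft_force"],2),"open",round(s["opening"],4))
rows=[]
for w in W:
    a=np.radians(w[3]); T=Ro.from_matrix(np.array([[-np.sin(a),np.cos(a),0],[np.cos(a),np.sin(a),0],[0,0,-1]]).T)
    while len(rows)<40:
        d=w[:3]-p; rv=(R.inv()*T).as_rotvec()
        n=max(np.linalg.norm(d)/step,np.abs(rv).max()/0.145,1e-9)
        if np.linalg.norm(d)<3e-4 and np.abs(rv).max()<2e-3: break
        k=min(1,1/n); sh=np.round(R.as_matrix().T@(d*k)*100,2); r=np.round(rv*k,3)
        rows.append((sh+0.,r+0.)); p=p+R.as_matrix()@sh/100; R=R*Ro.from_rotvec(r)
        if k==1: break
print(len(rows),"rows"); 
for sh,r in rows[:16]: print([list(map(float,sh)),list(map(float,r))])
E
python3 plan.py 4.8 .53 .30 .30 40 .53 -.1 .30 5 .4375 -.358 .22 -10.8
```

```text
t 0.1 pos [0.1709 0.6785 0.2384] yaw 75.86 tilt z [-2.e-04 -9.e-04 -1.e+00] F [-0.18  0.45  0.04] open 0.091
26 rows
[[-4.03, -2.55, -0.56], [0.0, 0.0, 0.057]]
[[-4.16, -2.32, -0.56], [0.0, 0.0, 0.057]]
[[-4.29, -2.08, -0.56], [0.0, 0.0, 0.057]]
[[-4.4, -1.83, -0.56], [0.0, 0.0, 0.057]]
[[-4.5, -1.58, -0.56], [0.0, 0.0, 0.057]]
[[-4.58, -1.32, -0.56], [0.0, 0.0, 0.057]]
[[-4.65, -1.05, -0.56], [0.0, 0.0, 0.057]]
[[-4.7, -0.79, -0.56], [0.0, 0.0, 0.058]]
[[-4.74, -0.51, -0.56], [0.0, 0.0, 0.057]]
[[-4.76, -0.24, -0.56], [0.0, 0.0, 0.058]]
[[-4.51, 0.03, -0.54], [-0.001, 0.001, 0.054]]
[[-3.68, -3.09, 0.0], [0.0, 0.0, 0.073]]
[[-3.89, -2.81, 0.0], [0.0, 0.0, 0.073]]
[[-4.09, -2.52, 0.0], [0.0, 0.0, 0.073]]
[[-4.26, -2.21, 0.0], [0.0, 0.0, 0.073]]
[[-4.41, -1.9, 0.0], [0.0, 0.0, 0.074]]
```

Request:
apply_moves([
  [[-4.0,-2.5,-0.6],[0,0,0.06],1],
  [[-4.2,-2.3,-0.6],[0,0,0.06],1],
  [[-4.3,-2.1,-0.6],[0,0,0.06],1],
  [[-4.4,-1.8,-0.6],[0,0,0.06],1],
  [[-4.5,-1.6,-0.6],[0,0,0.06],1],
  [[-4.6,-1.3,-0.6],[0,0,0.06],1],
  [[-4.6,-1.0,-0.6],[0,0,0.06],1],
  [[-4.7,-0.8,-0.6],[0,0,0.06],1],
])

```text
time_s: 0.9
ee_pos: [0.4334, 0.3908, 0.2851]
tcp_rot: [-0.0, 0.36, 0.933, -0.002]
ft_force: [1.2, 1.1, -0.1]
opening: 0.0916
```

```bash
python3 plan.py 4.8 .53 .30 .30 40 .53 -.1 .30 5 .4375 -.358 .22 -10.8
```

```text
t 0.9 pos [0.4334 0.3908 0.2851] yaw 47.77 tilt z [-0.0025 -0.0042 -1.    ] F [ 1.15  1.15 -0.12] open 0.0916
18 rows
[[-4.77, -0.08, -0.53], [-0.002, 0.0, 0.049]]
[[-4.77, 0.15, -0.53], [-0.001, 0.001, 0.049]]
[[-3.7, 0.3, -0.42], [-0.002, 0.0, 0.038]]
[[-3.68, -3.08, 0.0], [0.0, 0.0, 0.073]]
[[-3.89, -2.81, 0.0], [0.0, 0.0, 0.073]]
[[-4.09, -2.52, 0.0], [0.0, 0.0, 0.073]]
[[-4.26, -2.21, 0.0], [0.0, 0.0, 0.073]]
[[-4.41, -1.89, 0.0], [0.0, 0.0, 0.073]]
[[-4.54, -1.57, 0.0], [0.0, 0.0, 0.074]]
[[-4.64, -1.23, 0.0], [0.0, 0.0, 0.073]]
[[-4.72, -0.89, 0.0], [0.0, 0.0, 0.074]]
[[-1.59, -0.18, 0.0], [0.0, 0.0, 0.024]]
[[-4.18, -1.93, 1.34], [0.0, 0.0, 0.046]]
[[-4.27, -1.73, 1.34], [0.0, 0.0, 0.047]]
[[-4.35, -1.53, 1.35], [0.0, 0.0, 0.046]]
[[-4.41, -1.33, 1.34], [0.0, 0.0, 0.047]]
```

Tracking is good. I continue.

Request:
apply_moves([
  [[-4.8,-0.1,-0.5],[0,0,0.05],1],
  [[-4.8,0.1,-0.5],[0,0,0.05],1],
  [[-4.0,-0.5,-0.4],[0,0,0.05],1],
  [[-3.7,-3.0,0],[0,0,0.07],1],
  [[-3.9,-2.8,0],[0,0,0.07],1],
  [[-4.1,-2.5,0],[0,0,0.07],1],
  [[-4.3,-2.2,0],[0,0,0.07],1],
  [[-4.4,-1.9,0],[0,0,0.07],1],
])

```text
time_s: 1.7
ee_pos: [0.5265, 0.0378, 0.3006]
tcp_rot: [0.0, 0.588, 0.809, -0.002]
ft_force: [0.0, 0.6, 1.0]
opening: 0.0911
```

```bash
python3 plan.py 4.8 .53 -.1 .30 5 .4375 -.358 .22 -10.8
```

```text
t 1.7 pos [0.5265 0.0378 0.3006] yaw 17.91 tilt z [-0.0019 -0.0039 -1.    ] F [0.03 0.55 0.98] open 0.0911
9 rows
[[-4.6, -1.36, 0.04], [-0.001, 0.001, 0.078]]
[[-4.7, -1.0, 0.03], [-0.001, 0.001, 0.079]]
[[-4.15, -0.54, 0.03], [-0.001, 0.001, 0.068]]
[[-4.18, -1.93, 1.35], [0.0, 0.0, 0.046]]
[[-4.27, -1.73, 1.34], [0.0, 0.0, 0.046]]
[[-4.34, -1.54, 1.34], [0.0, 0.0, 0.047]]
[[-4.41, -1.33, 1.35], [0.0, 0.0, 0.046]]
[[-4.47, -1.13, 1.34], [0.0, 0.0, 0.047]]
[[-4.29, -0.86, 1.28], [0.001, 0.0, 0.044]]
```

Request:
apply_moves([
  [[-4.6,-1.4,0],[0,0,0.08],1],
  [[-4.7,-1.0,0],[0,0,0.08],1],
  [[-4.2,-0.6,0],[0,0,0.07],1],
  [[-4.2,-1.9,1.3],[0,0,0.05],1],
  [[-4.3,-1.7,1.3],[0,0,0.05],1],
  [[-4.3,-1.5,1.3],[0,0,0.05],1],
  [[-4.4,-1.3,1.3],[0,0,0.05],1],
  [[-4.5,-1.1,1.3],[0,0,0.04],1],
])

```text
time_s: 2.5
ee_pos: [0.4418, -0.3309, 0.2366]
tcp_rot: [0.003, 0.767, 0.641, -0.001]
ft_force: [1.6, -0.1, -0.1]
opening: 0.0914
```

```bash
python3 plan.py 4.8 .4375 -.358 .16 -10.8 .4375 -.358 .16 -10.8; python3 plan.py 3 .4375 -.358 .16 -10.8 .4375 -.358 .056 -10.8; python3 - <<'E'
from workcell import optics
import cv2,pickle,numpy as np
o=[]
for n in("top","side"):
    d=optics.snapshot(n); pickle.dump(d,open(n+"1.pkl","wb")); o.append(d["img"])
a=cv2.resize(o[0][200:350,320:470],(400,400),interpolation=cv2.INTER_CUBIC)
b=cv2.resize(o[1][80:230,260:410],(400,400),interpolation=cv2.INTER_CUBIC)
cv2.imwrite("pics/p1.png",np.hstack([a,b]))
E
```

```text
t 2.5 pos [ 0.4418 -0.3309  0.2366] yaw -10.25 tilt z [ 0.0019 -0.0053 -1.    ] F [ 1.59 -0.06 -0.12] open 0.0914
2 rows
[[-1.6, 0.02, 4.53], [0.002, 0.003, 0.006]]
[[-1.12, 0.03, 3.14], [0.001, 0.002, 0.004]]
t 2.5 pos [ 0.4418 -0.3309  0.2366] yaw -10.25 tilt z [ 0.0019 -0.0053 -1.    ] F [ 1.59 -0.06 -0.12] open 0.0914
7 rows
[[-1.0, 0.01, 2.83], [0.001, 0.002, 0.004]]
[[-1.0, 0.02, 2.83], [0.001, 0.002, 0.003]]
[[-0.72, 0.02, 2.01], [0.001, 0.001, 0.003]]
[[0.0, 0.0, 3.0], [0.0, 0.0, 0.0]]
[[0.0, 0.0, 3.0], [0.0, 0.0, 0.0]]
[[0.0, 0.0, 3.0], [0.0, 0.0, 0.0]]
[[0.0, 0.0, 1.4], [0.0, 0.0, 0.0]]
```

View pics/p1.png

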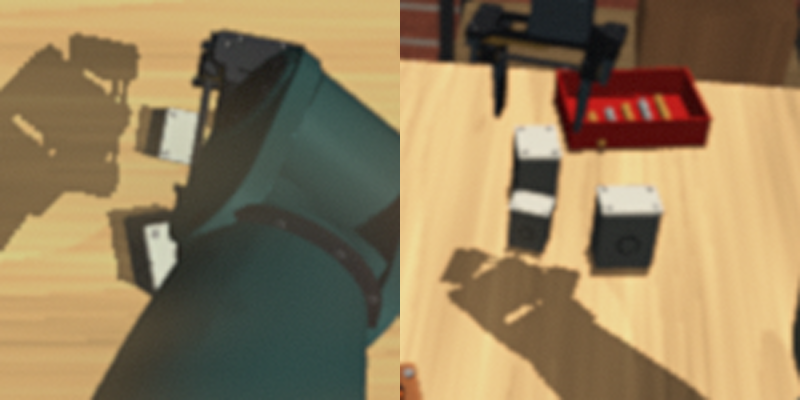

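The picture shows the open gripper above and beside the small box (box at left crop (180,135), right crop (530,215)), with nothing in the way. I descend, with a check on the way.

Request:
apply_moves([
  [[-1.0,0,2.8],[0,0,0.005],1],
  [[-1.0,0,2.8],[0,0.003,0.005],1],
  [[-0.7,0,2.0],[0,0.003,0],1],
  [[0,0,0],[0,0,0],1],
])

```text
time_s: 3.0
ee_pos: [0.435, -0.3606, 0.1574]
tcp_rot: [-0.0, 0.772, 0.635, 0.001]
ft_force: [-0.4, 0.7, 0.0]
opening: 0.0912
```

```bash
python3 plan.py 3  .4375 -.358 .056 -10.8
```

```text
t 3.0 pos [ 0.435  -0.3606  0.1574] yaw -11.16 tilt z [ 0.0016  0.0017 -1.    ] F [-0.36  0.7   0.01] open 0.0912
4 rows
[[0.08, 0.05, 3.0], [0.0, -0.001, -0.002]]
[[0.09, 0.05, 3.0], [0.001, 0.0, -0.002]]
[[0.09, 0.06, 3.0], [0.0, -0.001, -0.002]]
[[0.03, 0.02, 1.14], [0.0, 0.0, 0.0]]
```

Request:
apply_moves([
  [[0.2,0.1,3.0],[0,0,-0.005],1],
  [[0.1,0.1,3.0],[0,0,0],1],
  [[0,0,2.8],[0,0,0],1],
  [[0,0,1.0],[0,0,0],1],
  [[0,0,0],[0,0,0],1],
])

```text
time_s: 3.5
ee_pos: [0.4414, -0.3569, 0.0617]
tcp_rot: [0.002, 0.77, 0.638, 0.002]
ft_force: [-0.1, -0.3, 0.6]
opening: 0.0909
```

```bash
python3 plan.py 3  .4375 -.358 .056 -10.8
```

```text
t 3.5 pos [ 0.4414 -0.3569  0.0617] yaw -10.72 tilt z [ 0.005  -0.0013 -1.    ] F [-0.13 -0.28  0.62] open 0.0909
1 rows
[[-0.18, -0.37, 0.57], [0.005, 0.0, 0.001]]
```

Request:
apply_moves([
  [[-0.1,-0.3,0.5],[0.005,0,0],1],
  [[0,0,0],[0,0,0],0],
  [[0,0,0],[0,0,0],0],
  [[0,0,0],[0,0,0],0],
  [[0,0,0],[0,0,0],0],
  [[0,0,0],[0,0,0],0],
], squeeze=8)

```text
time_s: 4.1
ee_pos: [0.4404, -0.3589, 0.0617]
tcp_rot: [0.003, 0.77, 0.638, 0.0]
ft_force: [0.4, 0.1, -1.8]
opening: 0.056
```

```bash
python3 plan.py 3  .4375 -.358 .056 -10.8
```

```text
t 4.1 pos [ 0.4404 -0.3589  0.0617] yaw -10.7 tilt z [ 0.0044 -0.0045 -1.    ] F [ 0.44  0.06 -1.78] open 0.056
1 rows
[[0.04, -0.3, 0.57], [0.005, 0.004, 0.002]]
```

Gripped at 56 mm. Lifting.

Request:
apply_moves([
  [[0,0,-1.0],[0,0,0],0],
  [[0,0,-2.5],[0,0,0],0],
  [[0,0,-4.0],[0,0,0],0],
  [[0,0,-4.0],[0,0,0],0],
  [[0,0,-4.0],[0,0,0],0],
  [[0,0,-4.0],[0,0,0],0],
])

```text
time_s: 4.7
ee_pos: [0.4366, -0.3556, 0.2608]
tcp_rot: [-0.002, 0.77, 0.638, -0.001]
ft_force: [1.6, -0.4, -1.7]
opening: 0.056
```

```bash
python3 plan.py 4 .53 -.1 .25 5 .558 .0969 .24 17.15
```

```text
t 4.7 pos [ 0.4366 -0.3556  0.2608] yaw -10.71 tilt z [-0.0036  0.0027 -1.    ] F [ 1.61 -0.44 -1.74] open 0.056
12 rows
[[3.94, 0.65, 0.16], [-0.001, 0.0, -0.04]]
[[3.91, 0.81, 0.17], [0.0, 0.0, -0.04]]
[[3.88, 0.96, 0.16], [-0.001, -0.001, -0.04]]
[[3.84, 1.12, 0.16], [0.0, 0.0, -0.04]]
[[3.79, 1.27, 0.16], [-0.001, -0.001, -0.041]]
[[3.74, 1.42, 0.16], [0.0, 0.0, -0.04]]
[[2.97, 1.27, 0.14], [-0.001, 0.0, -0.033]]
[[3.89, 0.9, 0.2], [0.0, 0.0, -0.043]]
[[3.85, 1.07, 0.2], [0.0, 0.0, -0.043]]
[[3.8, 1.24, 0.2], [0.0, 0.0, -0.042]]
[[3.74, 1.39, 0.21], [0.0, 0.0, -0.043]]
[[3.61, 1.52, 0.2], [0.0, 0.0, -0.041]]
```

Request:
apply_moves([
  [[3.9,0.6,0.1],[0,0,-0.04],0],
  [[3.9,0.8,0.1],[0,0,-0.04],0],
  [[3.9,1.0,0.1],[0,0,-0.04],0],
  [[3.8,1.1,0.1],[0,0,-0.04],0],
  [[3.8,1.3,0.1],[0,0,-0.04],0],
  [[3.7,1.4,0.1],[0,0,-0.04],0],
  [[3.2,1.2,0.1],[0,0,-0.04],0],
  [[3.9,0.9,0.2],[0,0,-0.04],0],
])

```text
time_s: 5.5
ee_pos: [0.5375, -0.0533, 0.265]
tcp_rot: [0.006, 0.657, 0.754, 0.001]
ft_force: [-0.6, -0.2, -1.1]
opening: 0.0559
```

```bash
python3 plan.py 4 .558 .0969 .24 17.15
```

```text
t 5.5 pos [ 0.5375 -0.0533  0.265 ] yaw 7.91 tilt z [ 0.0106 -0.0065 -0.9999] F [-0.56 -0.24 -1.13] open 0.0559
4 rows
[[3.8, 1.06, 0.63], [0.002, 0.002, -0.042]]
[[3.76, 1.22, 0.64], [0.002, 0.002, -0.042]]
[[3.7, 1.38, 0.64], [0.003, 0.003, -0.042]]
[[3.05, 1.29, 0.54], [0.002, 0.002, -0.035]]
```

Request:
apply_moves([
  [[3.8,1.1,0.6],[0.002,0.002,-0.04],0],
  [[3.8,1.2,0.6],[0.002,0.002,-0.04],0],
  [[3.7,1.4,0.6],[0.003,0.003,-0.04],0],
  [[3.0,1.2,0.5],[0.002,0.002,-0.04],0],
  [[0,0,0],[0,0,0],0],
  [[0,0,0],[0,0,0],0],
])

```text
time_s: 6.1
ee_pos: [0.5567, 0.1071, 0.2444]
tcp_rot: [0.0, 0.589, 0.808, 0.001]
ft_force: [-0.2, -1.0, -0.6]
opening: 0.0557
```

```bash
python3 - <<'E'
from workcell import optics
import cv2,pickle,numpy as np
o=[]
for n in("top","side"):
    d=optics.snapshot(n); pickle.dump(d,open(n+"2.pkl","wb")); o.append(d["img"])
a=cv2.resize(o[0][140:260,180:300],(400,400),interpolation=cv2.INTER_CUBIC)
b=cv2.resize(o[1][170:290,195:315],(400,400),interpolation=cv2.INTER_CUBIC)
cv2.imwrite("pics/p2.png",np.hstack([a,b]))
E
python3 plan.py 2.5 .558 .0969 .15 17.15
```

```text
t 6.2 pos [0.5568 0.1063 0.2444] yaw 17.71 tilt z [ 1.6e-03  9.0e-04 -1.0e+00] F [-0.41 -0.54 -1.25] open 0.056
4 rows
[[-0.25, -0.05, 2.49], [0.0, 0.0, 0.003]]
[[-0.25, -0.05, 2.49], [0.001, 0.0, 0.002]]
[[-0.24, -0.05, 2.49], [0.0, 0.0, 0.003]]
[[-0.2, -0.03, 1.97], [0.001, 0.0, 0.002]]
```

View pics/p2.png

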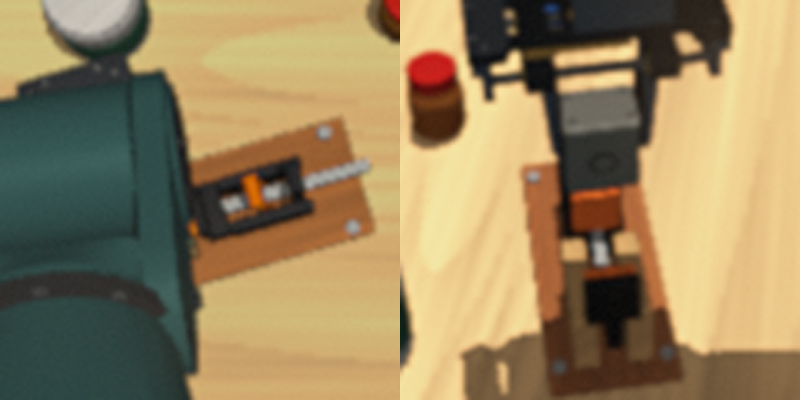

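The side view (right) shows the box at (600,140), upright in the fingers above the clamp, with the fixed jaw at (597,205) and the sliding jaw pad at (612,270). I lower it.

Request:
apply_moves([
  [[-0.4,0,2.5],[0,0,0.003],0],
  [[-0.3,0,2.5],[0,0,0.003],0],
  [[-0.2,0,2.4],[0,0,0.003],0],
  [[-0.1,0,1.2],[0,0,0],0],
  [[0,0,0],[0,0,0],0],
  [[0,0,0],[0,0,0],0],
])

```text
time_s: 6.8
ee_pos: [0.5614, 0.0921, 0.1595]
tcp_rot: [0.002, 0.597, 0.802, 0.003]
ft_force: [-1.3, 4.5, -1.1]
opening: 0.056
```

```bash
python3 plan.py 2.5 .558 .0969 .15 17.15
```

```text
t 6.8 pos [0.5614 0.0921 0.1595] yaw 16.7 tilt z [ 0.0059  0.0024 -1.    ] F [-1.29  4.47 -1.07] open 0.056
1 rows
[[0.56, -0.19, 0.95], [0.006, -0.001, -0.008]]
```

A 4.5 N side force: the box touched the fixed jaw because the move overshot to clamp y≈87. I back off about 8 mm before going lower.

Request:
apply_moves([
  [[0.7,-0.2,0],[0.004,0,-0.006],0],
  [[0.1,0,0],[0,0,0],0],
  [[0,0,0],[0,0,0],0],
])

```text
time_s: 7.1
ee_pos: [0.5581, 0.0993, 0.1621]
tcp_rot: [0.002, 0.594, 0.804, 0.002]
ft_force: [0.1, -0.6, -2.1]
opening: 0.056
```

```bash
python3 plan.py 2.5 .558 .0969 .142 17.15;python3 - <<'E'
from workcell import optics
import cv2,pickle,numpy as np
o=[]
for n in("side",):
    d=optics.snapshot(n); pickle.dump(d,open(n+"3.pkl","wb")); o.append(d["img"])
b=cv2.resize(o[0][185:295,210:300],(490,600),interpolation=cv2.INTER_CUBIC)
cv2.imwrite("pics/p3.png",b)
E
```

```text
t 7.1 pos [0.5581 0.0993 0.1621] yaw 17.07 tilt z [ 5.2e-03  7.0e-04 -1.0e+00] F [ 0.08 -0.65 -2.14] open 0.056
1 rows
[[-0.23, -0.09, 2.01], [0.005, 0.001, -0.001]]
```

View pics/p3.png

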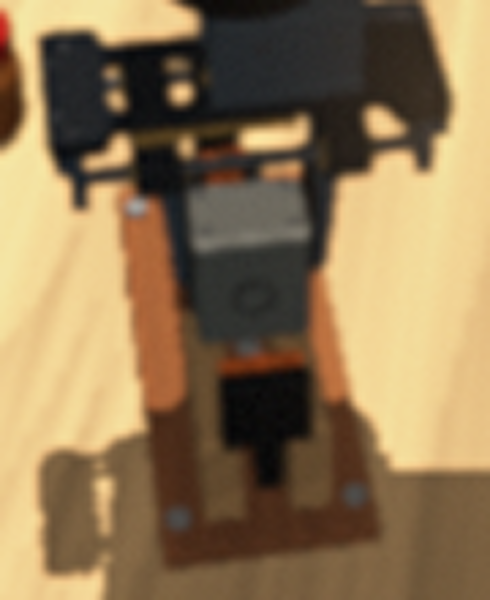

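The box is upright over the rails and clear of both jaws (box front face at (253,285), sliding pad at (262,365)). I keep lowering.

Request:
apply_moves([
  [[0,-0.1,1.0],[0.004,0,0],0],
  [[0,0,0.8],[0,0,0],0],
  [[0,0,0.3],[0,0,0],0],
])

```text
time_s: 7.45
ee_pos: [0.5578, 0.0991, 0.1405]
tcp_rot: [0.001, 0.594, 0.804, 0.001]
ft_force: [-2.0, 2.3, 10.1]
opening: 0.0557
```

```bash
python3 plan.py 2.5 .558 .0969 .14 17.15
```

```text
t 7.45 pos [0.5578 0.0991 0.1405] yaw 17.09 tilt z [ 3.2e-03 -4.0e-04 -1.0e+00] F [-1.99  2.28 10.08] open 0.0557
1 rows
[[-0.22, -0.04, 0.05], [0.003, 0.001, -0.001]]
```

The box is on the ledge (10 N upward at z 0.1405, as expected). I let go and lift.

Request:
apply_moves([
  [[0,0,-0.05],[0,0,0],0.9],
  [[0,0,0],[0,0,0],0.9],
  [[0,0,0],[0,0,0],0.9],
  [[0,0,-1],[0,0,0],0.9],
  [[0,0,-3],[0,0,0],0.9],
  [[0,0,-4],[0,0,0],0.9],
  [[0,0,-4],[0,0,0],0.9],
])

```text
time_s: 8.15
ee_pos: [0.5548, 0.0986, 0.261]
tcp_rot: [-0.002, 0.594, 0.804, -0.003]
ft_force: [-0.4, 0.3, -0.4]
opening: 0.0822
```

```bash
python3 plan.py 4 .59 -.008 .25 -72.85;python3 - <<'E'
from workcell import optics
import cv2,pickle,numpy as np
o=[]
for n in("side",):
    d=optics.snapshot(n); pickle.dump(d,open(n+"4.pkl","wb")); o.append(d["img"])
b=cv2.resize(o[0][185:295,210:300],(490,600),interpolation=cv2.INTER_CUBIC)
cv2.imwrite("pics/p4.png",b)
E
```

```text
t 8.15 pos [0.5548 0.0986 0.261 ] yaw 17.08 tilt z [-0.0066 -0.0019 -1.    ] F [-0.36  0.3  -0.42] open 0.0822
11 rows
[[-1.04, 0.02, 0.1], [-0.001, 0.0, 0.145]]
[[-1.02, 0.17, 0.1], [0.0, 0.0, 0.145]]
[[-0.99, 0.32, 0.1], [0.0, 0.001, 0.145]]
[[-0.93, 0.46, 0.1], [-0.001, 0.001, 0.145]]
[[-0.86, 0.59, 0.1], [0.0, 0.0, 0.145]]
[[-0.76, 0.7, 0.1], [-0.001, 0.001, 0.145]]
[[-0.65, 0.81, 0.1], [0.0, 0.0, 0.145]]
[[-0.53, 0.89, 0.1], [-0.001, 0.001, 0.145]]
[[-0.39, 0.96, 0.1], [0.0, 0.0, 0.145]]
[[-0.25, 1.01, 0.11], [-0.001, 0.001, 0.145]]
[[-0.09, 0.85, 0.08], [0.0, 0.0, 0.12]]
```

View pics/p4.png

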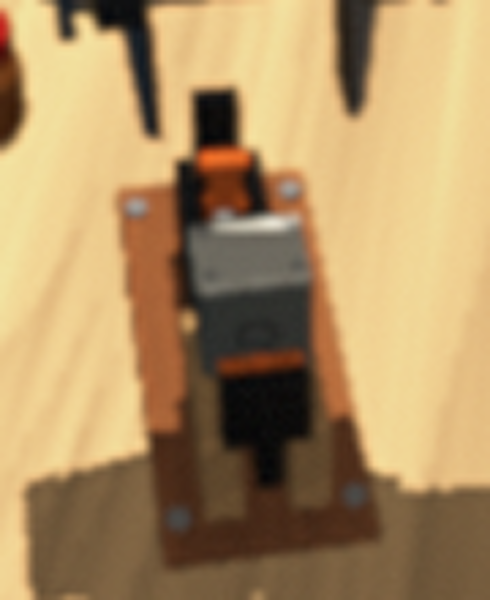

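The box stands by itself on the ledge (lid at (250,250)) between the jaws. I turn toward the trigger.

Request:
apply_moves([
  [[-1.0,0,0],[0,0,0.145],0.82],
  [[-1.0,0.2,0],[0,0,0.145],0.82],
  [[-1.0,0.3,0],[0,0,0.145],0.82],
  [[-0.9,0.5,0],[0,0,0.145],0.82],
  [[-0.9,0.6,0],[0,0,0.145],0.82],
  [[-0.8,0.7,0],[0,0,0.145],0.8],
  [[-0.7,0.8,0],[0,0,0.145],0.8],
  [[-0.5,0.9,0],[0,0,0.145],0.8],
])

```text
time_s: 9.0
ee_pos: [0.5854, 0.0178, 0.2794]
tcp_rot: [0.002, 0.944, 0.33, 0.007]
ft_force: [0.1, 0.2, 0.3]
opening: 0.0733
```

```bash
python3 plan.py 3 .5891 -.0039 .2 -72.85
```

```text
t 9.0 pos [0.5854 0.0178 0.2794] yaw -51.44 tilt z [ 1.570e-02  4.000e-04 -9.999e-01] F [0.09 0.2  0.27] open 0.0733
3 rows
[[-0.42, 0.67, 2.89], [0.003, -0.005, 0.136]]
[[-0.31, 0.74, 2.89], [0.002, -0.005, 0.136]]
[[-0.15, 0.58, 2.17], [0.002, -0.004, 0.102]]
```

Request:
apply_moves([
  [[-0.4,0.7,2.0],[0.003,-0.005,0.135],0.8],
  [[-0.3,0.7,2.0],[0.003,-0.005,0.135],0.8],
  [[-0.1,0.6,2.0],[0,-0.004,0.1],0.8],
  [[0,0,0],[0,0,0],0.8],
])

```text
time_s: 9.4
ee_pos: [0.5912, -0.0056, 0.2218]
tcp_rot: [0.001, 0.99, 0.141, 0.003]
ft_force: [-0.6, 0.5, 0.6]
opening: 0.0729
```

```bash
python3 - <<'E'
from workcell import optics
import cv2,pickle,numpy as np
o=[]
for n in("top","side"):
    d=optics.snapshot(n); pickle.dump(d,open(n+"5.pkl","wb")); o.append(d["img"])
a=cv2.resize(o[0][140:260,180:300],(400,400),interpolation=cv2.INTER_CUBIC)
b=cv2.resize(o[1][170:290,195:315],(400,400),interpolation=cv2.INTER_CUBIC)
cv2.imwrite("pics/p5.png",np.hstack([a,b]))
E
python3 plan.py 2 .5891 -.0039 .17 -72.85
```

```text
t 9.5 pos [ 0.5923 -0.0051  0.2242] yaw -73.53 tilt z [ 0.0087 -0.0011 -1.    ] F [ 0.82 -0.48 -0.19] open 0.0729
3 rows
[[-0.12, -0.08, 1.99], [0.001, -0.003, -0.004]]
[[-0.11, -0.08, 2.0], [0.001, -0.003, -0.005]]
[[-0.08, -0.06, 1.43], [0.002, -0.002, -0.003]]
```

View pics/p5.png

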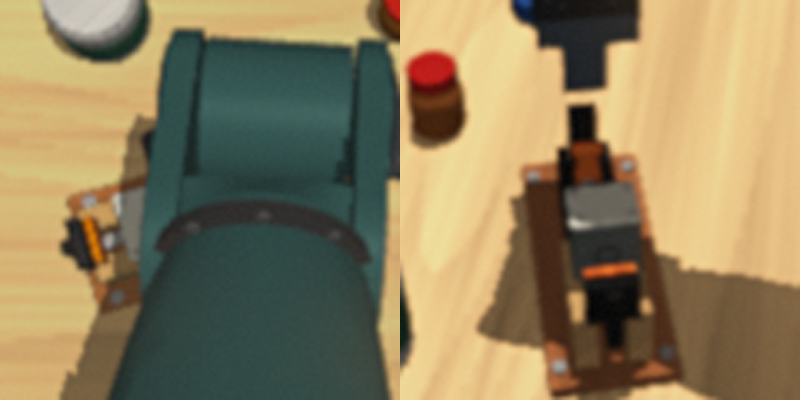

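The gripper (right crop (585,50)) lines up with the grip post at (582,125). The box at (600,225) stands clear. I descend around the post and roll.

Request:
apply_moves([
  [[-0.2,-0.1,2.0],[0,-0.004,-0.005],0.8],
  [[-0.1,-0.1,2.0],[0,-0.003,-0.005],0.8],
  [[-0.1,0,1.2],[0,0,0],0.8],
  [[0,0,0],[0,0,0],0.8],
])

```text
time_s: 9.9
ee_pos: [0.5911, -0.0033, 0.1771]
tcp_rot: [0.002, 0.988, 0.154, 0.005]
ft_force: [-0.8, 0.3, -0.1]
opening: 0.0729
```

```bash
python3 plan.py 2 .5891 -.0039 .134 -72.85
```

```text
t 9.9 pos [ 0.5911 -0.0033  0.1771] yaw -72.27 tilt z [ 0.0105 -0.0033 -0.9999] F [-0.79  0.31 -0.07] open 0.0729
3 rows
[[-0.12, -0.01, 2.0], [0.003, -0.004, 0.005]]
[[-0.11, -0.01, 2.0], [0.003, -0.004, 0.004]]
[[-0.01, 0.0, 0.31], [0.0, -0.001, 0.001]]
```

Request:
apply_moves([
  [[-0.2,0,1.5],[0.003,-0.005,0.005],0.8],
  [[-0.1,0,1.3],[0.003,-0.004,0.004],0.8],
  [[0,0,0.8],[0,0,0],0.8],
  [[0,0,0],[0,0,0],0.8],
])

```text
time_s: 10.3
ee_pos: [0.5896, -0.0042, 0.1406]
tcp_rot: [0.0, 0.989, 0.15, 0.001]
ft_force: [-0.6, 0.5, 0.1]
opening: 0.0729
```

```bash
python3 plan.py 2 .5891 -.0039 .134 -72.85
```

```text
t 10.3 pos [ 0.5896 -0.0042  0.1406] yaw -72.72 tilt z [ 2.3e-03 -1.0e-04 -1.0e+00] F [-0.61  0.47  0.1 ] open 0.0729
1 rows
[[-0.04, -0.04, 0.66], [0.001, -0.002, 0.002]]
```

Request:
apply_moves([
  [[0,0.1,0.9],[0,0,0],0.8],
  [[0,0.4,0.3],[0,0,0],0.8],
  [[0,0,0],[0,0,0],0.8],
], squeeze=10)

```text
time_s: 10.6
ee_pos: [0.5915, -0.0091, 0.1278]
tcp_rot: [-0.0, 0.989, 0.15, 0.001]
ft_force: [-0.2, 1.5, 1.3]
opening: 0.0726
```

```bash
python3 plan.py 2 .5904 -.0083 .131 -72.85
```

```text
t 10.6 pos [ 0.5915 -0.0091  0.1278] yaw -72.72 tilt z [ 2.3e-03  4.0e-04 -1.0e+00] F [-0.17  1.51  1.3 ] open 0.0726
1 rows
[[-0.08, -0.11, -0.32], [0.0, -0.002, 0.002]]
```

The front finger is just at the roll, as computed. First feeling squeeze, at 10 N.

Request:
apply_moves([
  [[0,0,0],[0,0,0],0.5],
  [[0,0,0],[0,0,0],0.5],
  [[0,0,0],[0,0,0],0.5],
  [[0,0,0],[0,0,0],0.5],
], squeeze=10)

```text
time_s: 11.0
ee_pos: [0.5907, -0.0068, 0.1288]
tcp_rot: [-0.002, 0.989, 0.149, 0.0]
ft_force: [-2.3, 8.7, -0.7]
opening: 0.0462
```

```bash
python3 plan.py 2 .5904 -.0083 .131 -72.85
```

```text
t 11.0 pos [ 0.5907 -0.0068  0.1288] yaw -72.83 tilt z [-4.0e-04  4.9e-03 -1.0e+00] F [-2.35  8.68 -0.67] open 0.0462
1 rows
[[-0.07, 0.13, -0.22], [-0.005, -0.001, 0.0]]
```

Request:
apply_moves([
  [[0,0.1,0],[0,0,0],0.28],
  [[0,0.1,0],[0,0,0],0.28],
  [[0,0.1,0],[0,0,0],0.28],
  [[0,0.1,0],[0,0,0],0.28],
], squeeze=12)

```text
time_s: 11.4
ee_pos: [0.5911, -0.0082, 0.129]
tcp_rot: [-0.005, 0.989, 0.149, -0.0]
ft_force: [-1.0, 13.4, -1.7]
opening: 0.0258
```

```bash
python3 plan.py 2 .5904 -.0083 .131 -72.85
```

```text
t 11.4 pos [ 0.5911 -0.0082  0.129 ] yaw -72.88 tilt z [-0.0019  0.0088 -1.    ] F [-1.03 13.43 -1.67] open 0.0258
1 rows
[[-0.07, -0.01, -0.2], [-0.009, -0.001, 0.0]]
```

Full stroke, hard stop reached (opening 25.8 mm). The free-jaw pull was about 9 N. I release and repeat.

Request:
apply_moves([
  [[0,-0.1,0],[-0.005,0,0],0.8],
  [[0,0,0],[-0.004,0,0],0.8],
  [[0,0,0],[0,0,0],0.8],
  [[0,0,0],[0,0,0],0.8],
  [[0,0,0],[0,0,0],0.8],
  [[0,0,0],[0,0,0],0.8],
], squeeze=12)

```text
time_s: 12.0
ee_pos: [0.5908, -0.0074, 0.1293]
tcp_rot: [0.0, 0.989, 0.149, 0.001]
ft_force: [0.6, -0.4, 0.3]
opening: 0.0711
```

```bash
python3 plan.py 2 .5904 -.0083 .131 -72.85;python3 - <<'E'
from workcell import optics
import cv2,pickle,numpy as np
o=[]
for n in("top","side"):
    d=optics.snapshot(n); pickle.dump(d,open(n+"6.pkl","wb")); o.append(d["img"])
a=cv2.resize(o[0][170:230,190:250],(400,400),interpolation=cv2.INTER_CUBIC)
b=cv2.resize(o[1][210:290,220:300],(400,400),interpolation=cv2.INTER_CUBIC)
cv2.imwrite("pics/p6.png",np.hstack([a,b]))
E
```

```text
t 12.0 pos [ 0.5908 -0.0074  0.1293] yaw -72.88 tilt z [ 0.0011 -0.     -1.    ] F [ 0.63 -0.38  0.33] open 0.0711
1 rows
[[-0.07, 0.07, -0.17], [0.0, -0.001, 0.0]]
```

View pics/p6.png

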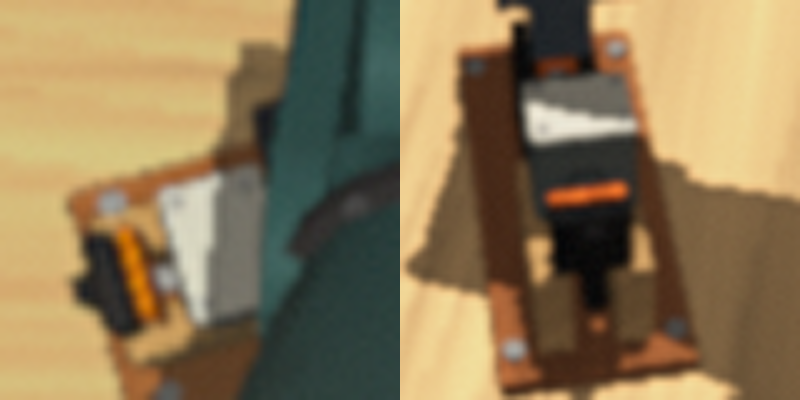

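The box is upright on the ledge. In the left crop its front lid edge runs (160,190)–(197,325) and the sliding pad is at (140,270), so a gap remains. I check the centring from this view.

```bash
python3 - <<'E'
from h import *
d=load("top6"); O=np.array([.5853,.0085]);a=np.radians(107.15);Y=np.array([np.cos(a),np.sin(a)]);X=np.array([Y[1],-Y[0]])
def cl(c,z):
    uv=np.array(c)/6.6667+[190,170]-0.5+0.075; P=plane(d,uv,z)-O; return np.c_[P@X,P@Y].round(4)*1000
print("box edge",cl([(160,190),(197,325)],.146))
print("pad",cl([(118,228),(152,318)],.121))
h=cv2.cvtColor(d["img"],cv2.COLOR_BGR2HSV);m=(h[...,0]<16)&(h[...,1]>200)&(h[...,2]>150)
for c in comps(m,5):
    ys,xs=np.nonzero(c)
    if 190<xs.mean()<250 and 170<ys.mean()<240:
        P=plane(d,np.c_[xs,ys],.121)-O; print("orange",len(xs),(P@X).min(),(P@X).max(),(P@X).mean(),(P@Y).mean(),(P@Y).min())
m=(h[...,1]<60)&(h[...,2]>80)
for c in comps(m,30):
    ys,xs=np.nonzero(c)
    if 190<xs.mean()<250 and 180<ys.mean()<240:
        P=plane(d,np.c_[xs,ys],.146)-O; x=P@X;y=P@Y; print("lid",len(xs),np.percentile(x,[1,99]),x.mean(),y.max())
E
```

```text
box edge [[ 26.5 119.1]
 [-29.7 119.9]]
pad [[ 19.8 142.5]
 [-19.6 139.4]]
lid 311 [-0.02921322  0.02495555] -0.000700216983057059 0.1308221869534588
```

The box is within about 1.5 mm of centre, and the pad is about 20 mm in front of it. Stroke 2.

Request:
apply_moves([
  [[0,0.15,0],[0,0,0],0.5],
  [[0,0.1,0],[0,0,0],0.28],
  [[0,0.1,0],[0,0,0],0.28],
  [[0,0.1,0],[-0.003,0,0],0.28],
  [[0,0.1,0],[-0.003,0,0],0.28],
  [[0,0.1,0],[-0.003,0,0],0.28],
  [[0,0.1,0],[0,0,0],0.28],
], squeeze=12)

```text
time_s: 12.8
ee_pos: [0.5917, -0.0098, 0.1302]
tcp_rot: [-0.0, 0.989, 0.147, -0.0]
ft_force: [-4.1, 24.4, 4.2]
opening: 0.0294
```

Request:
apply_moves([
  [[0,-0.1,0],[0,0,0],0.8],
  [[0,0,0],[0,0,0],0.8],
  [[0,0,0],[0,0,0],0.8],
  [[0,0,0],[0,0,0],0.8],
  [[0,0,0],[0,0,0],0.8],
  [[0,0,0],[0,0,0],0.8],
])

```text
time_s: 13.4
ee_pos: [0.5913, -0.0086, 0.1301]
tcp_rot: [-0.001, 0.989, 0.147, -0.0]
ft_force: [-0.1, -0.4, -0.6]
opening: 0.0717
```

```bash
python3 plan.py 2 .5909 -.0088 .129 -72.85
```

```text
t 13.4 pos [ 0.5913 -0.0086  0.1301] yaw -73.1 tilt z [-0.0012  0.0013 -1.    ] F [-0.13 -0.4  -0.62] open 0.0717
1 rows
[[-0.04, 0.01, 0.11], [-0.002, 0.001, -0.004]]
```

Stroke 2 reached the hard stop (opening 29 mm at the shifted centre), where the pull does not count. I'll pull more gently from now on. Stroke 3.

Request:
apply_moves([
  [[0,0,0],[0,0,0],0.5],
  [[0,0.05,0],[0,0,0],0.3],
  [[0,0.05,0],[0,0,0],0.3],
  [[0,0.05,0],[0,0,0],0.3],
  [[0,0.05,0],[0,0,0],0.3],
], squeeze=12)

```text
time_s: 13.9
ee_pos: [0.5914, -0.0085, 0.131]
tcp_rot: [-0.003, 0.989, 0.146, -0.001]
ft_force: [-1.6, 9.1, 0.8]
opening: 0.0359
```

Request:
apply_moves([
  [[0,0.05,0],[0,0,0],0.3],
  [[0,0.05,0],[0,0,0],0.3],
])

```text
time_s: 14.1
ee_pos: [0.5912, -0.0081, 0.1309]
tcp_rot: [-0.004, 0.989, 0.146, -0.001]
ft_force: [-1.3, 9.5, 1.2]
opening: 0.0274
```

```bash
python3 plan.py 2 .5909 -.0088 .129 -72.85
```

```text
t 14.1 pos [ 0.5912 -0.0081  0.1309] yaw -73.23 tilt z [-0.0041  0.0075 -1.    ] F [-1.27  9.51  1.15] open 0.0274
1 rows
[[-0.05, 0.06, 0.19], [-0.008, 0.002, -0.007]]
```

Request:
apply_moves([
  [[0,0,0],[-0.004,0,-0.003],0.8],
  [[0,0,0.1],[-0.004,0,-0.003],0.8],
  [[0,0,0],[0,0,0],0.8],
  [[0,0,0],[0,0,0],0.8],
  [[0,0,0],[0,0,0],0.8],
])

```text
time_s: 14.6
ee_pos: [0.5913, -0.008, 0.1299]
tcp_rot: [0.0, 0.989, 0.149, -0.001]
ft_force: [-1.0, 2.9, -1.1]
opening: 0.0651
```

```bash
python3 plan.py 2 .5909 -.0088 .129 -72.85;python3 - <<'E'
from workcell import optics
import cv2,pickle,numpy as np
o=[]
for n in("top","side"):
    d=optics.snapshot(n); pickle.dump(d,open(n+"7.pkl","wb")); o.append(d["img"])
a=cv2.resize(o[0][170:230,190:250],(400,400),interpolation=cv2.INTER_CUBIC)
b=cv2.resize(o[1][210:290,220:300],(400,400),interpolation=cv2.INTER_CUBIC)
cv2.imwrite("pics/p7.png",np.hstack([a,b]))
E
```

```text
t 14.6 pos [ 0.5913 -0.008   0.1299] yaw -72.86 tilt z [-1.5e-03 -4.0e-04 -1.0e+00] F [-1.03  2.88 -1.11] open 0.0651
1 rows
[[-0.07, 0.07, 0.09], [0.0, 0.001, 0.0]]
```

View pics/p7.png

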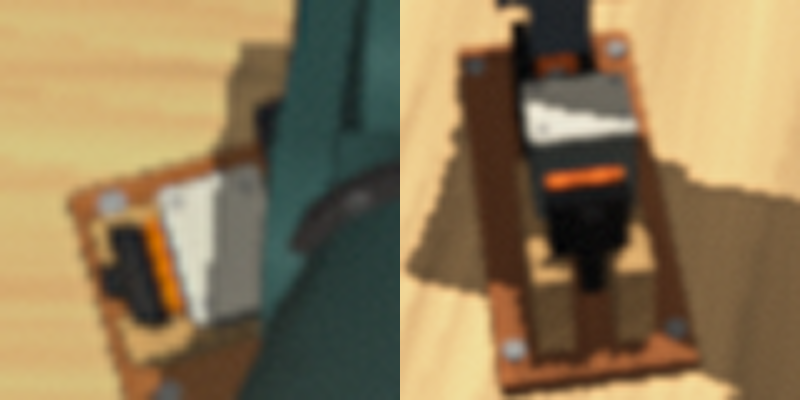

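The pad, at left crop (165,270), has come about 12 mm closer to the box, which has not moved. Stroke 4, watching the pull.

Request:
apply_moves([
  [[0,0.05,0],[0,0,0],0.8],
  [[0,0.05,0],[0,0,0],0.5],
  [[0,0.05,0],[0,0,0],0.3],
  [[0,0.05,0],[0,0,0],0.3],
], squeeze=12)

```text
time_s: 15.1
ee_pos: [0.5918, -0.009, 0.1306]
tcp_rot: [-0.001, 0.989, 0.148, -0.001]
ft_force: [-3.8, 10.4, 6.5]
opening: 0.052
```

Request:
apply_moves([
  [[0,0.05,0],[0,0,0],0.3],
  [[0,0.05,0],[0,0,0],0.3],
  [[0,0.05,0],[0,0,0],0.29],
])

```text
time_s: 15.4
ee_pos: [0.5915, -0.0085, 0.1309]
tcp_rot: [-0.003, 0.989, 0.148, -0.002]
ft_force: [-0.1, 11.6, -1.5]
opening: 0.0282
```

```bash
python3 plan.py 2 .5909 -.0088 .129 -72.85
```

```text
t 15.4 pos [ 0.5915 -0.0085  0.1309] yaw -73.0 tilt z [-0.0043  0.0053 -1.    ] F [-0.07 11.61 -1.5 ] open 0.0282
1 rows
[[-0.07, 0.02, 0.19], [-0.006, 0.003, -0.003]]
```

Request:
apply_moves([
  [[0,0,0],[-0.003,0,-0.003],0.8],
  [[0,0,0.1],[-0.003,0,0],0.8],
  [[0,0,0],[0,0,0],0.8],
  [[0,0,0],[0,0,0],0.8],
  [[0,0,0],[0,0,0],0.8],
  [[0,0,0],[0,0,0],0.8],
])

```text
time_s: 16.0
ee_pos: [0.5914, -0.0083, 0.1296]
tcp_rot: [-0.0, 0.989, 0.149, -0.001]
ft_force: [-0.2, 0.2, -0.8]
opening: 0.0722
```

Request:
apply_moves([
  [[0,0,0],[0,0,0],0.6],
  [[0,0.05,0],[0,0,0],0.5],
  [[0,0.05,0],[0,0,0],0.5],
])

```text
time_s: 16.3
ee_pos: [0.5915, -0.0083, 0.1303]
tcp_rot: [-0.001, 0.989, 0.149, -0.002]
ft_force: [-3.6, 9.5, 7.6]
opening: 0.0521
```

Request:
apply_moves([
  [[0,0.05,0],[0,0,0],0.4],
  [[0,0.05,0],[0,0,0],0.4],
])

```text
time_s: 16.5
ee_pos: [0.5913, -0.0079, 0.1307]
tcp_rot: [-0.002, 0.989, 0.148, -0.002]
ft_force: [-2.8, 9.9, 1.2]
opening: 0.0376
```

```bash
python3 plan.py 2 .5909 -.0088 .129 -72.85;python3 - <<'E'
from workcell import optics
import cv2,pickle,numpy as np
o=[]
for n in("top","side"):
    d=optics.snapshot(n); pickle.dump(d,open(n+"8.pkl","wb")); o.append(d["img"])
a=cv2.resize(o[0][170:230,190:250],(400,400),interpolation=cv2.INTER_CUBIC)
b=cv2.resize(o[1][210:290,220:300],(400,400),interpolation=cv2.INTER_CUBIC)
cv2.imwrite("pics/p8.png",np.hstack([a,b]))
E
```

```text
t 16.5 pos [ 0.5913 -0.0079  0.1307] yaw -72.93 tilt z [-0.005  0.004 -1.   ] F [-2.77  9.89  1.19] open 0.0376
1 rows
[[-0.07, 0.07, 0.17], [-0.005, 0.004, -0.001]]
```

View pics/p8.png

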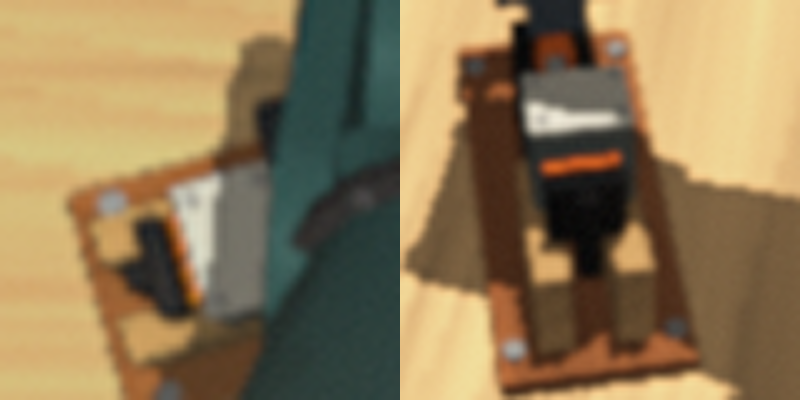

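The box's front lid edge has moved from (160,190) to about (170,188), so the pad is now pushing the box toward the fixed jaw. The pull is about 10 N. I continue in small steps.

Request:
apply_moves([
  [[0,0.05,0],[0,0,0],0.36],
  [[0,0.05,0],[0,0,0],0.34],
])

```text
time_s: 16.8
ee_pos: [0.5911, -0.0075, 0.1306]
tcp_rot: [-0.004, 0.989, 0.148, -0.003]
ft_force: [-1.5, 10.3, 0.7]
opening: 0.0311
```

Request:
apply_moves([
  [[0,0.05,0],[0,0,0],0.3],
  [[0,0.05,0],[0,0,0],0.29],
])

```text
time_s: 17.0
ee_pos: [0.5912, -0.0077, 0.1306]
tcp_rot: [-0.004, 0.989, 0.148, -0.003]
ft_force: [-0.0, 0.2, -1.3]
opening: 0.0266
```

```bash
python3 plan.py 2 .5909 -.0088 .129 -72.85
```

```text
t 17.0 pos [ 0.5912 -0.0077  0.1306] yaw -72.97 tilt z [-0.0066  0.0073 -1.    ] F [-0.    0.16 -1.3 ] open 0.0266
1 rows
[[-0.06, 0.1, 0.16], [-0.009, 0.004, -0.002]]
```

The stroke ended with both sides pinched, so the net force is zero. I release and shift the centre back about 1.5 mm so the next stroke's pull stays readable.

Request:
apply_moves([
  [[0,0,0],[-0.004,0.003,-0.002],0.85],
  [[0,0,0.1],[-0.004,0,0],0.85],
  [[0,0,0],[0,0,0],0.85],
  [[0,0,0],[0,0,0],0.85],
  [[0,0.15,0],[0,0,0],0.85],
  [[0,0,0],[0,0,0],0.85],
], squeeze=12)

```text
time_s: 17.6
ee_pos: [0.5917, -0.0095, 0.1294]
tcp_rot: [0.0, 0.989, 0.149, -0.001]
ft_force: [-0.8, 3.1, -2.1]
opening: 0.0717
```

Request:
apply_moves([
  [[0,0,0],[0,0,0],0.65],
  [[0,0.05,0],[0,0,0],0.6],
  [[0,0.05,0],[0,0,0],0.55],
])

```text
time_s: 17.9
ee_pos: [0.5917, -0.0094, 0.13]
tcp_rot: [-0.001, 0.989, 0.149, -0.001]
ft_force: [-4.4, 10.1, 6.2]
opening: 0.0535
```

```bash
python3 plan.py 2 .5909 -.0088 .129 -72.85
```

```text
t 17.9 pos [ 0.5917 -0.0094  0.13  ] yaw -72.91 tilt z [-0.0021  0.0018 -1.    ] F [-4.36 10.08  6.17] open 0.0535
1 rows
[[-0.06, -0.08, 0.1], [-0.002, 0.001, -0.001]]
```

Request:
apply_moves([
  [[0,0.05,0],[0,0,0],0.53],
  [[0,0.05,0],[0,0,0],0.51],
])

```text
time_s: 18.1
ee_pos: [0.5915, -0.009, 0.1302]
tcp_rot: [-0.002, 0.989, 0.148, -0.001]
ft_force: [-2.6, 10.7, -1.4]
opening: 0.0467
```

Request:
apply_moves([
  [[0,0.05,0],[0,0,0],0.47],
  [[0,0.05,0],[0,0,0],0.45],
])

```text
time_s: 18.3
ee_pos: [0.5913, -0.0082, 0.1303]
tcp_rot: [-0.004, 0.989, 0.148, -0.002]
ft_force: [-2.6, 12.9, 0.4]
opening: 0.0414
```

Request:
apply_moves([
  [[0,0.05,0],[0,0,0],0.41],
  [[0,0.05,0],[0,0,0],0.39],
])

```text
time_s: 18.5
ee_pos: [0.5909, -0.0071, 0.1302]
tcp_rot: [-0.006, 0.989, 0.147, -0.002]
ft_force: [-2.0, 12.8, 1.7]
opening: 0.0359
```

```bash
python3 plan.py 2 .5909 -.0088 .129 -72.85
```

```text
t 18.5 pos [ 0.5909 -0.0071  0.1302] yaw -73.07 tilt z [-0.0065  0.0103 -0.9999] F [-1.96 12.8   1.67] open 0.0359
1 rows
[[-0.05, 0.16, 0.12], [-0.012, 0.003, -0.004]]
```

The pull has risen from 9–10 to about 13 N, so the jaw is on the box. A few more fine steps toward 14–15 N.

Request:
apply_moves([
  [[0,0.08,0],[-0.004,0,0],0.38],
  [[0,0.08,0],[-0.004,0,0],0.37],
], squeeze=15)

```text
time_s: 18.7
ee_pos: [0.5907, -0.0065, 0.1303]
tcp_rot: [-0.003, 0.989, 0.147, -0.002]
ft_force: [-2.4, 14.0, 3.9]
opening: 0.0339
```

```bash
python3 plan.py 2 .5909 -.0088 .129 -72.85;python3 - <<'E'
from workcell import optics
import cv2,pickle,numpy as np
o=[]
for n in("top","side"):
    d=optics.snapshot(n); pickle.dump(d,open(n+"9.pkl","wb")); o.append(d["img"])
a=cv2.resize(o[0][170:230,190:250],(400,400),interpolation=cv2.INTER_CUBIC)
b=cv2.resize(o[1][210:290,220:300],(400,400),interpolation=cv2.INTER_CUBIC)
cv2.imwrite("pics/p9.png",np.hstack([a,b]))
E
```

```text
t 18.7 pos [ 0.5907 -0.0065  0.1303] yaw -73.12 tilt z [-0.0058  0.0059 -1.    ] F [-2.4  14.04  3.85] open 0.0339
1 rows
[[-0.05, 0.22, 0.13], [-0.007, 0.004, -0.005]]
```

View pics/p9.png

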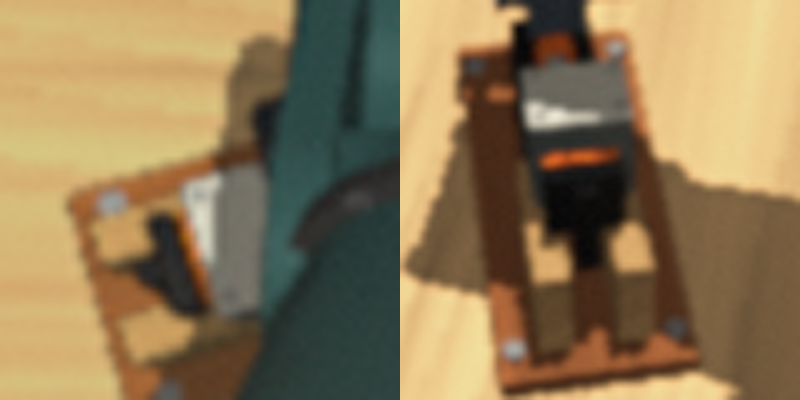

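The box is now against the fixed jaw with the pad flush on it (pad edge at left crop (195,250)). The pull along the bar is 14.1 N, inside the 12–17 N firm band. I release and then feel again gently.

Request:
apply_moves([
  [[0,0,0],[-0.003,0.002,-0.002],0.85],
  [[0,0,0.1],[-0.003,0.002,-0.002],0.85],
  [[0,0,0],[0,0,0],0.85],
  [[0,0,0],[0,0,0],0.85],
  [[0,0.1,0],[0,0,0],0.85],
  [[0,0,0],[0,0,0],0.85],
])

```text
time_s: 19.4
ee_pos: [0.5912, -0.0075, 0.1294]
tcp_rot: [-0.0, 0.989, 0.149, 0.0]
ft_force: [1.2, -0.6, -0.4]
opening: 0.0766
```

Request:
apply_moves([
  [[0,0.1,0],[0,0,0],0.75],
  [[0,0.05,0],[0,0,0],0.7],
], squeeze=13)

```text
time_s: 19.6
ee_pos: [0.5919, -0.0092, 0.1296]
tcp_rot: [-0.0, 0.989, 0.149, 0.0]
ft_force: [-0.9, 2.3, 2.2]
opening: 0.0652
```

Request:
apply_moves([
  [[0,0.05,0],[0,0,0],0.68],
  [[0,0.05,0],[0,0,0],0.67],
])

```text
time_s: 19.8
ee_pos: [0.592, -0.0096, 0.1297]
tcp_rot: [-0.001, 0.989, 0.149, 0.0]
ft_force: [-1.8, 8.4, 2.3]
opening: 0.0613
```

```bash
python3 plan.py 2 .5909 -.0088 .129 -72.85
```

```text
t 19.8 pos [ 0.592  -0.0096  0.1297] yaw -72.91 tilt z [-1.0e-04  2.2e-03 -1.0e+00] F [-1.76  8.41  2.26] open 0.0613
1 rows
[[-0.08, -0.11, 0.07], [-0.002, -0.001, -0.001]]
```

Request:
apply_moves([
  [[0,0.05,0],[0,0,0],0.65],
  [[0,0.05,0],[0,0,0],0.64],
])

```text
time_s: 20.0
ee_pos: [0.5917, -0.0092, 0.1297]
tcp_rot: [-0.002, 0.989, 0.148, -0.0]
ft_force: [-1.9, 10.0, 1.8]
opening: 0.0583
```

Request:
apply_moves([
  [[0,0.05,0],[0,0,0],0.62],
  [[0,0.05,0],[0,0,0],0.61],
])

```text
time_s: 20.2
ee_pos: [0.5915, -0.0082, 0.1297]
tcp_rot: [-0.004, 0.989, 0.148, -0.001]
ft_force: [-2.7, 11.6, 2.2]
opening: 0.0558
```

```bash
python3 plan.py 2 .5909 -.0088 .129 -72.85
```

```text
t 20.2 pos [ 0.5915 -0.0082  0.1297] yaw -73.02 tilt z [-0.003   0.0079 -1.    ] F [-2.68 11.59  2.22] open 0.0558
1 rows
[[-0.07, 0.04, 0.07], [-0.008, 0.001, -0.003]]
```

Request:
apply_moves([
  [[0,0.08,0],[-0.003,0,0],0.595],
  [[0,0.08,0],[-0.003,0,0],0.585],
], squeeze=15)

```text
time_s: 20.4
ee_pos: [0.5913, -0.0076, 0.1297]
tcp_rot: [-0.003, 0.989, 0.147, -0.001]
ft_force: [-2.8, 15.0, 4.5]
opening: 0.0535
```

```bash
python3 plan.py 2 .5909 -.0088 .129 -72.85
```

```text
t 20.4 pos [ 0.5913 -0.0076  0.1297] yaw -73.09 tilt z [-0.0029  0.0056 -1.    ] F [-2.79 15.04  4.5 ] open 0.0535
1 rows
[[-0.07, 0.11, 0.07], [-0.006, 0.001, -0.004]]
```

The pull reaches 15.2 N early in the stroke (roll travel about 8 of 22 mm), so the jaw kept its grip after the previous release. That is firm and well below 20 N. I release and withdraw straight up.

Request:
apply_moves([
  [[0,0,0],[-0.003,0.002,-0.002],0.85],
  [[0,0,0],[-0.003,0,-0.002],0.85],
  [[0,0,0],[0,0,0],0.85],
  [[0,-0.3,0],[0,0,0],0.85],
  [[0,-0.2,0],[0,0,0],0.85],
  [[0,0,0],[0,0,0],0.85],
])

```text
time_s: 21.0
ee_pos: [0.5897, -0.0023, 0.1297]
tcp_rot: [-0.0, 0.989, 0.149, 0.0]
ft_force: [-0.2, -0.9, -0.4]
opening: 0.0776
```

Request:
apply_moves([
  [[0,0,-1],[0,0,0],0.85],
  [[0,0,-2],[0,0,0],0.85],
  [[0,0,-3],[0,0,0],0.85],
  [[0,0,-4],[0,0,0],0.85],
  [[0,0,-4],[0,0,0],0.85],
])

```text
time_s: 21.5
ee_pos: [0.5869, -0.0025, 0.2714]
tcp_rot: [-0.001, 0.989, 0.149, -0.004]
ft_force: [0.3, -0.8, 0.3]
opening: 0.0778
```

```bash
python3 plan.py 5 .5 -.25 .35 -72.85
```

```text
t 21.5 pos [ 0.5869 -0.0025  0.2714] yaw -72.85 tilt z [-8.3e-03  4.0e-04 -1.0e+00] F [ 0.26 -0.76  0.33] open 0.0778
6 rows
[[-2.86, 3.85, -1.42], [-0.001, 0.001, 0.0]]
[[-2.86, 3.85, -1.42], [0.0, 0.002, 0.0]]
[[-2.86, 3.85, -1.43], [-0.001, 0.001, 0.0]]
[[-2.85, 3.85, -1.43], [0.0, 0.002, 0.0]]
[[-2.85, 3.85, -1.43], [-0.001, 0.001, 0.0]]
[[-1.36, 1.83, -0.68], [0.0, 0.001, 0.0]]
```

Clear. I move aside to see the clamp unobstructed.

Request:
apply_moves([
  [[-2.8,3.8,-1.4],[0,0,0],0.85],
  [[-2.8,3.8,-1.4],[0,0,0],0.85],
  [[-2.8,3.8,-1.4],[0,0,0],0.85],
  [[-2.8,3.8,-1.4],[0,0,0],0.85],
  [[-2.8,3.8,-1.4],[0,0,0],0.85],
  [[0,0,0],[0,0,0],0.85],
])

```text
time_s: 22.1
ee_pos: [0.5099, -0.2301, 0.3565]
tcp_rot: [0.003, 0.989, 0.151, 0.003]
ft_force: [-0.1, 0.6, -0.0]
opening: 0.0776
```

```bash
python3 - <<'E'
from workcell import optics
from h import *
o=[]
for n in("top","side"):
    d=optics.snapshot(n); pickle.dump(d,open(n+"10.pkl","wb")); o.append(d["img"])
a=cv2.resize(o[0][150:250,190:290],(400,400),interpolation=cv2.INTER_CUBIC)
b=cv2.resize(o[1][200:300,210:310],(400,400),interpolation=cv2.INTER_CUBIC)
cv2.imwrite("pics/p10.png",np.hstack([a,b])); cv2.imwrite("pics/p10s.png",o[1])
d=load("top10"); O=np.array([.5853,.0085]);A=np.radians(107.15);Y=np.array([np.cos(A),np.sin(A)]);X=np.array([Y[1],-Y[0]])
h=cv2.cvtColor(d["img"],cv2.COLOR_BGR2HSV);m=(h[...,1]<60)&(h[...,2]>110)
for c in comps(m,60):
    r=rect(d,c,.146); ce=np.array(r[0])/1000-O
    if abs(ce).max()<.2: print(r,"clamp x,y",ce@X,ce@Y)
E
```

```text
((738.0712890625, 152.31796264648438), (76.69557189941406, 77.99491882324219), 0.7701660394668579) clamp x,y 0.18838669550680034 0.09237492136739045
((598.9204711914062, -63.111576080322266), (10.30075454711914, 84.88192749023438), 17.353317260742188) clamp x,y -0.008101562089985888 -0.07244376961399657
((556.242919921875, 93.74998474121094), (56.696495056152344, 41.8870735168457), 17.335111618041992) clamp x,y -0.0026270580206764027 0.0900276200240752
```

View pics/p10.png

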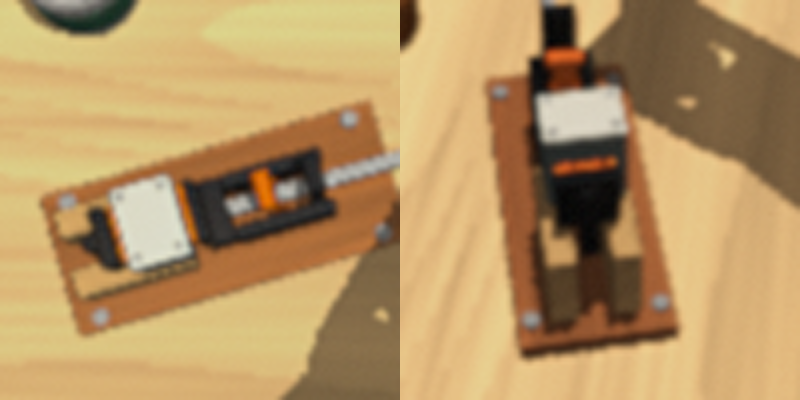

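View pics/p10s.png

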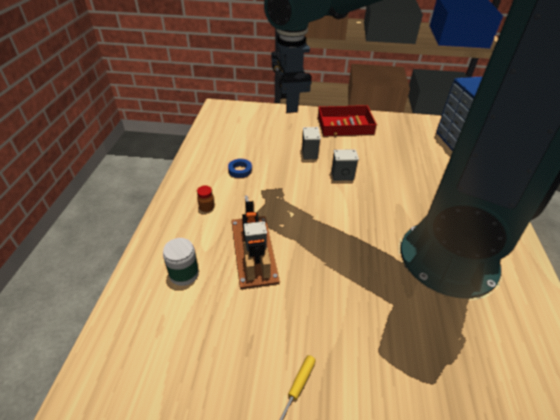

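The final pictures show the box upright and clamped, its lid at top crop (150,222) and side crop (582,115). It measures at clamp (-2.6, 90.0) mm, square to within 0.2°. Both jaws are on it, the trigger has sprung back, the bystanders are untouched and the robot is clear. I hand in.

```bash
python3 -c "
from workcell import arm
print(arm.hand_in())"
```

```text
the job is handed in; nothing more can be done
None
```

The grey junction box stands upright on the ledge, clamped between the jaws, and I handed the job in at about 22 s. I picked the smallest of the three look-alike boxes, set it down and let go. I then worked the trigger seven times: five full strokes, then two short of the stop.

**Last checks:**
- **Hold:** the pull rose from 9–10 N with the jaw free to 14.1 N on the sixth stroke. After a full release it rose again to 15.2 N within the first 8 of 22 mm, so the jaw kept its hold. I released the trigger fully after that and did not squeeze again.
- **Crush limit:** the highest pull I read on the box was about 15 N. I read 24 N once, on stroke 2, at the hard stop with the jaw still clear of the box.
- **Position:** the final top view puts the box 90.0 mm along the clamp, as asked, and square to within 0.2°. It sits about 2.6 mm off centre across the jaws, near the 2 mm camera calibration error, and I left it there.
- **Surroundings:** the can, jar, tape roll and screwdriver look unmoved, and the robot is touching nothing.

**Slip along the way:** while lowering the box I overshot, and it brushed the fixed jaw with about 4.5 N. I backed off before setting it down.

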